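# Square up the spot plates and lock them with two press-on blocks

### The job

The three white porcelain spot plates in the draining stand have slumped: push them upright, flat against the stand's backstop. Then press the studded block fully home on the stand's two studs in front of the plates, and after that press the smooth-topped block fully home on top of the studded one, so that no gap is left under either and the plates stay upright behind them. Leave everything else on the bench where it is.

Things in the scene. Friction and masses are not known exactly. Their poses are not given: they have to be found in the camera images.
- stand: Bare aluminium draining stand, fixed. Origin on the bench, straight below the midpoint between its two studs; +y along the row of studs; plates and backstop lie on its -x side. Deck 10 mm thick, from x -66 to +54 mm, y -65 to +65 mm. The plates stand on the deck, between backstop and studs.
- seat (a point): Point on the stand's deck (10 mm above the bench) midway between its two upright studs, which stand 20 mm either side of it along the stand's y: 9 mm diameter, 10 mm tall, the upper 4 mm tapering to 4.4 mm. When the studded block is home, its underside lies on the deck, centred on this point, its y along the stand's y.
- backstop (a point): Foot of the backstop: the middle of its inner face at deck level, 50 mm from the studs' line. The backstop is an upright aluminium wall 110 mm long, its top 54 mm above the bench.
- plate1_mid (a point): Centre of a loose white porcelain spot plate, 8 mm thick (its x), 96 mm wide (its y), 40 mm tall (its z), 88 g; the one next to the backstop. The three lean about 0.3 to 0.4 rad towards the backstop, lower edges out on the deck. Squared, they form a 24 mm thick pack against it, tops 50 mm above the bench, outer face 26 mm from the studs' line.
- plate2_mid (a point): Centre of a loose white porcelain spot plate, 8 mm thick (its x), 96 mm wide (its y), 40 mm tall (its z), 88 g; the middle one of the leaning row.
- plate3_mid (a point): Centre of a loose white porcelain spot plate, 8 mm thick (its x), 96 mm wide (its y), 40 mm tall (its z), 88 g; the outermost, its foot about 11 to 14 mm from the studs' line. Pushed towards the backstop near its foot (under 15 mm above the deck; fingers pass between the studs or outside them), it carries the row upright; a few newtons do it.
- foot_mid (a point): Centre (half-way up the body) of the studded block: grey plastic, 44 mm (x) by 60 mm (y) by 22 mm tall plus two studs on top (at y -20 and +20 mm, 9 mm diameter, 10 mm tall), about 95 g, upright on the bench. The same turned half round. Home, its centre is 21 mm above the bench, and only 4 mm is left to the squared plates, no room for a finger: hold it by the faces 60 mm apart.
- foot_under (a point): Centre of the studded block's underside. Two sockets open there at y -20 and +20 mm, 11 mm square, 11 mm deep. Set over studs, the block stops 5 mm proud, where stiff grips in the sockets meet the studs; pressed on top (also on its studs) with about 8 to 10 N it slides down the rest and stays.
- cap_mid (a point): Centre (half-way up) of the smooth-topped block: grey plastic, 44 mm (x) by 60 mm (y) by 20 mm tall, about 95 g, no studs, the same two sockets underneath and the same grips (5 mm proud, then about 8 to 10 N). The same turned half round. Home on the studded block, its centre is 21 mm above that block's centre, 42 mm above the bench, in line with it.
- halfblock: Bystander: a half-length grey block, 44 by 30 by 22 mm, with one stud on top (32 mm tall in all), loose on the bench close to one of the two blocks; origin under its centre.
- reagent: Bystander: amber reagent bottle with label, 62 mm diameter, 125 mm tall, beside the stand; origin under its centre.
- washbottle: Bystander: clear bottle with white cap, 60 mm diameter, 150 mm tall, on the other side of the stand; origin under its centre.
- jar: Bystander: small glass jar with white lid, 48 mm diameter, 45 mm tall, close to one of the two blocks; origin under its centre.
- beaker: Bystander: glass beaker, 68 mm diameter, 85 mm tall, beyond the stand; origin under its centre.
- dish: Bystander: white porcelain bowl, 84 mm diameter, 45 mm tall, beyond the stand; origin under its centre.
- spatula: Bystander: steel lab spatula, 185 mm long, lying flat beyond the stand; its x runs along it.
Not all that is in view belongs to the job. Leave any brown, purple or red look-alike of the part that bears foot_mid alone.

How it is judged (in metres and radians):
On the way, in this order (a step that is already met when the one before it is completed fails the run):
1. the three plates stand upright against the backstop (angle between each of plate1_mid, plate2_mid, plate3_mid's own z axis and vertical below 0.1 rad and x of plate3_mid in the frame of stand below -0.0245 m and z of plate1_mid in the frame of stand between 0.024 and 0.036 m and y of plate1_mid in the frame of stand between -0.02 and 0.02 m and z of plate2_mid in the frame of stand between 0.024 and 0.036 m and y of plate2_mid in the frame of stand between -0.02 and 0.02 m and z of plate3_mid in the frame of stand between 0.024 and 0.036 m and y of plate3_mid in the frame of stand between -0.02 and 0.02 m), for 0.2 s.
2. the studded block is fully home on the stand's studs (all of step 1 and horizontal distance between foot_mid and stand below 0.004 m and z of foot_mid in the frame of stand between 0.018 and 0.0225 m and angle between foot_mid's own z axis and vertical below 0.04 rad and angle between the y axis of foot_mid and the y axis of stand, either way round below 0.12 rad), for 0.2 s.
3. the smooth-topped block is fully home on the studded block (horizontal distance between cap_mid and foot_mid below 0.004 m and z of cap_mid in the frame of stand between 0.038 and 0.0438 m and angle between each of cap_mid, foot_mid's own z axis and vertical below 0.04 rad and angle between the y axis of cap_mid and the y axis of foot_mid, either way round below 0.12 rad and horizontal distance between foot_mid and stand below 0.004 m and z of foot_mid in the frame of stand between 0.018 and 0.0225 m and angle between the y axis of foot_mid and the y axis of stand, either way round below 0.12 rad), for 0.2 s.
At the end, for the whole second after the job is handed in: The three plates stand within 0.10 rad of upright between backstop and blocks, within 20 mm of the middle sideways; the studded block is home on the stand and the smooth one home on it (together under 2 mm proud), within 4 mm and 0.12 rad of in line, within 0.04 rad of level; all at rest (all of step 1 and all of step 3 and linear speed of each of foot, cap, plate3 below 0.02 m/s); the robot touches nothing.
It fails at once if a bystander (half block, bottles, jar, beaker, bowl, spatula) is moved by more than 30 mm (distance of any of halfblock, reagent, washbottle, jar, beaker, dish, spatula from where it was at the start of the episode above 0.03 m).
It fails at once if a bottle, jar or vessel is tipped over (angle between any of reagent, washbottle, jar, beaker, dish's own z axis and vertical above 0.4 rad).
It also fails if it takes over 72 s, if anything falls off the work surface, if the arm or the gripper's body presses on something with over 40 N, if the wrist force passes 120 N, or if a joint passes its speed limit or range.

### The arm

A 6-joint arm with a two-finger parallel gripper is mounted at the origin on the work surface. World frame = base frame: x ahead of the robot, y to its left, z up, the work surface at z = 0. Lengths are in mm, angles in degrees, forces in N, time in s.
With the tool pointing down it reaches from about 350 to 850 mm from the base axis. Payload 8.1 kg.
Tool frame: the origin (TCP) lies at the very end of the fingers, on their centre line; the grasp point (between the pads) lies behind it (ctrl.pinch_z is the z of the grasp point in the tool frame, in mm); z points along the fingers, y is the direction in which the jaws open and shut (so a half turn about z gives the same grasp; the last joint's range is limited). The gripper opens to 85 mm and grips with 20 to 120 N. Pads are 22 mm wide; open, the fingers measure 114 mm over their backs; the gripper's body (76 mm by 85 mm) begins 54 mm behind the grasp point. The pads swing forward as they close: fully open they stand 13 mm farther back than shut.
Start: joints at [-74.679, 7.471, 85.268, -0, 87.261, -4.893], TCP at [207.336, -563.043, 231.292] pointing down, gripper open.
Joint ranges: [-169.43, 169.43], [-51.17, 129.36], [1.28, 143.12], [-76.62, 256.62], [0, 156.53], [-152.29, 152.29]. Speed limits (degrees/s): [136.94, 136.94, 159.86, 180, 180, 180].

### API

Orientations are given as a 3x3 rotation matrix whose columns are the frame's x, y, z axes.
In Python, from plant import ctrl gives the robot as it stands. The module is installed in compiled form; this text tells all that it offers. Calls block until the motion is done:
- ctrl.move_to(position, orientation): joint-space move of the TCP to a pose.
- ctrl.movel(position, ori=None, velocity=150): straight line of the TCP; ori=None keeps the orientation; velocity is the mean speed in mm/s.
- ctrl.move_joints(angles): joint-space move.
- ctrl.gripper_open() and ctrl.close_gripper(f_grip=None): open the fingers fully, or close them until they stop; f_grip is the grip in N (None keeps the last).
- ctrl.hold(seconds).
- ctrl.ik(position, orientation): joint angles nearest the present ones, or None.
- ctrl.state(): the state.
- ctrl.snapshot(name): name is "scene" or "side" or "wrist"; returns (picture, depth): 480x640x3 uint8, red, green, blue; 480x640 float32, mm along the optical axis (not along the pixel's ray), 0 where there is no reading.
- ctrl.camera_info(name): a dict with "vfov" (degrees; the focal length in pixels is half the picture's height over the tangent of half this angle, whatever the lens; pixels are square), "cx", "cy" (the principal point, pixels), "rvec" (rotation vector, rad) and "tvec" (3), from world to camera coordinates, as OpenCV has them; the wrist camera has in their place "T_tool_cam" (4x4, takes a point from camera to tool coordinates, whose origin is the TCP and whose axes are the flange's). Camera axes: x right, y down, z forward; pixel columns grow to the right and rows downward; lengths in mm; the calibration is good to about 2 mm. A picture is of the moment at which its call begins: read the wrist's pose just before it. camera_info takes no time and is no camera call.
A pose or a line that the arm cannot do raises ctrl.IKError and nothing moves.
- ctrl.hand_in(): hands the job in, once; it reports no verdict.
The state is a dict: "clock": time; "q": joint angles; "qd": joint speeds; "joint_torque": joint torques, N m; "tool_pos": TCP position; "orientation": TCP orientation; "wrist_force": force on the tool from outside, world axes, zero at the start; "moment": the same for the moment, N m; "gripper_width": finger opening in mm.
Only numpy, scipy, OpenCV 4.12 (cv2) and the standard library are available. Lean on these libraries where they do the work, as an engineer would, in place of code of your own. Each camera call takes 0.05 s, during which the arm holds its last target. There are 200 camera calls.

## Working session

There is one attempt and no reset: what is moved stays moved. The work goes in short steps, each a Python script; the robot and the scene stay as the last script left them, time stands still between calls to the robot, and variables do not carry over. Pictures are saved under pics/ and viewed, about 8 in all and at most 12, crops included, and the job is handed in when it is done.

```bash
mkdir -p pics; ls; cat > h.py <<'E'
import numpy as np, cv2
from plant import ctrl
def cam(n):
    i=ctrl.camera_info(n); f=240/np.tan(np.radians(i["vfov"])/2)
    K=np.array([[f,0,i["cx"]],[0,f,i["cy"]],[0,0,1.]])
    if "rvec" in i:
        R=cv2.Rodrigues(np.array(i["rvec"],float))[0]; t=np.array(i["tvec"],float).ravel()
        T=np.eye(4); T[:3,:3]=R.T; T[:3,3]=-R.T@t
    else:
        s=ctrl.state(); T=np.eye(4); T[:3,:3]=s["orientation"]; T[:3,3]=s["tool_pos"]; T=T@np.array(i["T_tool_cam"])
    return K,T
def snap(n,save=None):
    K,T=cam(n); p,d=ctrl.snapshot(n)
    if save: cv2.imwrite("pics/"+save,p[:,:,::-1])
    np.savez("last_%s.npz"%n,p=p,d=d,K=K,T=T)
    return p,d,K,T
def onplane(uv,z,K,T):
    uv=np.atleast_2d(uv).astype(float)
    r=np.c_[uv,np.ones(len(uv))]@np.linalg.inv(K).T@T[:3,:3].T
    return T[:3,3]+r*((z-T[2,3])/r[:,2])[:,None]
def cloud(d,K,T):
    v,u=np.mgrid[:480,:640]; P=np.stack([(u-K[0,2])/K[0,0]*d,(v-K[1,2])/K[1,1]*d,d],-1)
    return P@T[:3,:3].T+T[:3,3]
def down(yaw): # jaw axis (tool y) at world angle yaw deg, pointing down
    a=np.radians(yaw); y=np.array([np.cos(a),np.sin(a),0]); z=np.array([0,0,-1.]); return np.c_[np.cross(y,z),y,z]
E
python3 - <<'E'
from h import *
for n in ("scene","side"):
    p,d,K,T=snap(n,n+"0.png"); print(n,K[0,0],T[:3,3].round(),T[:3,2].round(2),(d>0).mean())
print(ctrl.camera_info("wrist"),ctrl.pinch_z,ctrl.state())
E
```

```text
pics
scene 488.98340428879897 [1000. -759.  982.] [-0.33  0.59 -0.74] 0.9960579427083334
side 534.2150364398993 [ 489. -837.  907.] [ 0.07  0.69 -0.72] 0.9959407552083334
{'vfov': 59.44090741640597, 'cx': 319.17338353671533, 'cy': 246.45566103222052, 'T_tool_cam': array([[-1.22232825e-03, -9.44453833e-01, -3.28641847e-01,
         8.41502482e+01],
       [ 9.99999248e-01, -1.12326494e-03, -4.91280897e-04,
         3.30703939e-01],
       [ 9.48402641e-05, -3.28642200e-01,  9.44454496e-01,
        -1.42490343e+02],
       [ 0.00000000e+00,  0.00000000e+00,  0.00000000e+00,
         1.00000000e+00]])} -18.700000000000003 {'clock': 0.1, 'q': array([-7.46808306e+01,  7.51284171e+00,  8.53252977e+01, -2.31036534e-04,
        8.72595653e+01, -4.89443838e+00]), 'qd': array([-0.05955788, -0.17403125, -0.0487815 , -0.07343788, -0.00825824,
       -0.0112862 ]), 'joint_torque': array([ 1.34579084e-03, -5.70950031e+01, -5.01942551e+01, -1.65401157e-04,
        8.15635838e-03,  1.11053430e-05]), 'tool_pos': array([ 207.18569905, -562.55890579,  230.30618764]), 'orientation': array([[ 9.38410952e-01,  3.45520880e-01, -4.54409369e-04],
       [ 3.45521150e-01, -9.38409523e-01,  1.64361484e-03],
       [ 1.41481167e-04, -1.69939421e-03, -9.99998546e-01]]), 'wrist_force': array([-0.05360985,  0.09643087,  0.38604972]), 'moment': array([ 0.04669241, -0.00282981, -0.02907916]), 'gripper_width': 85.51568514075272}
```

View pics/scene0.png

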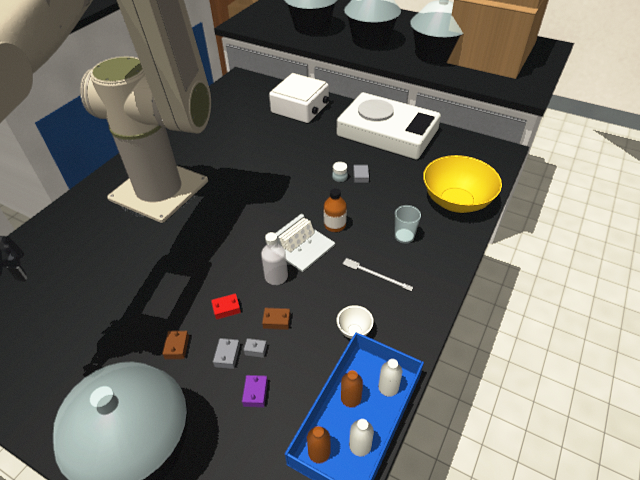

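View pics/side0.png

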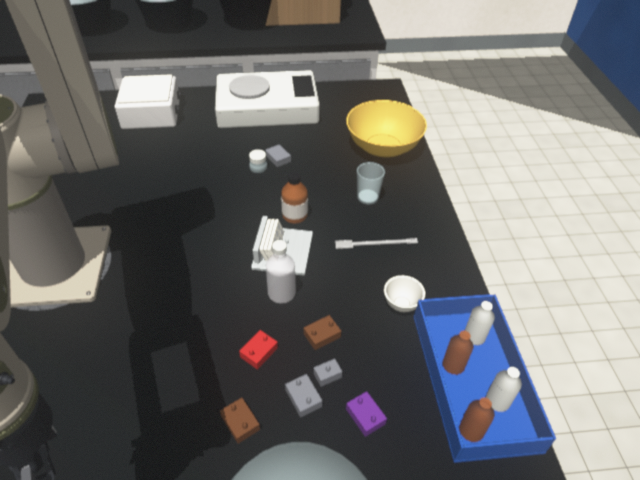

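Scene view: the grey studded block is at (227,352), with the half block beside it at (256,347). The look-alikes to leave alone are red (226,305), brown (277,317) and (176,343), and purple (255,390). The cap is at (361,173) with the jar at (340,171). The stand is at (305,243), between the wash bottle (274,260) and the reagent bottle (335,212). Side view agrees: studded block (303,395), cap (278,155), stand (283,250).

```bash
python3 - <<'E'
from h import *
for n,pts in (("scene",dict(foot=(227,350),half=(256,347),cap=(361,172),jar=(340,166),stand=(312,252),reag=(335,195),wash=(271,238),dish=(355,318))),("side",dict(foot=(303,392),half=(328,371),cap=(278,154),jar=(257,155),stand=(297,258),reag=(294,182),wash=(280,246)))):
    z=np.load("last_%s.npz"%n); C=cloud(z["d"],z["K"],z["T"])
    for k,(u,v) in pts.items(): print(n,k,np.median(C[v-1:v+2,u-1:u+2].reshape(-1,3),0).round(1))
E
```

```text
scene foot [ 529.4 -367.5   22.7]
scene half [ 582.2 -330.4   20.9]
scene cap [521.6 342.7  18.4]
scene jar [465.3 309.7  44.6]
scene stand [546.3 -12.2   9.1]
scene reag [554.2 105.9 123.9]
scene wash [ 504.8 -125.8  148.3]
scene dish [ 742.1 -151.6   15. ]
side foot [ 525.8 -371.8   22.6]
side half [ 575.5 -333.8   23.9]
side cap [518.  338.1  19.6]
side jar [462.  304.2  45.1]
side stand [540.7 -36.   10.3]
side reag [545.8 103.2 115.4]
side wash [ 502.1 -128.5  149.7]
```

```bash
python3 - <<'E'
from h import *
ctrl.move_to([585,-25,250],down(-90))
p,d,K,T=snap("wrist","w_stand.png")
np.savez("stand.npz",p=p,d=d,K=K,T=T)
s=ctrl.state(); print(s["clock"],s["tool_pos"],s["q"].round(1))
E
```

```text
2.4917 [584.96295857 -25.88940851 249.95430969] [-7.5  4.8 86.2 -0.  89.  82.5]
```

View pics/w_stand.png

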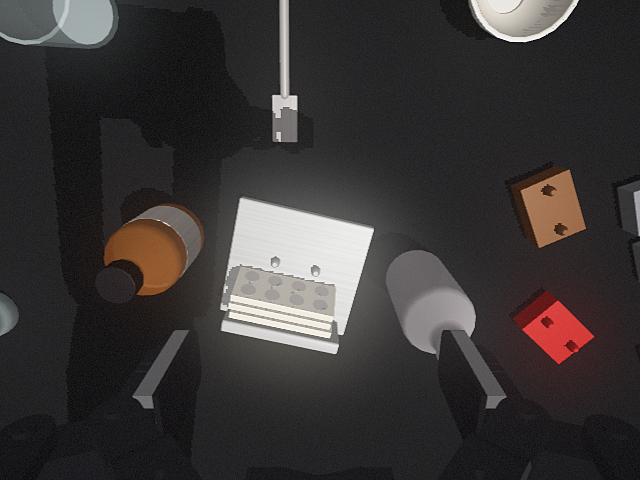

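Wrist view: the stand is tilted about 13° in the picture, with deck corners near (240,197) and (374,228) and studs at (275,262) and (316,271). The plates lean at (235–335, 265–335), with the backstop below them. The bottles are on either side, at (150,250) and (430,300).

```bash
python3 - <<'E'
from h import *
z=np.load("stand.npz"); p,d,K,T=[z[k] for k in "pdKT"]
C=cloud(d,K,T)
cr=onplane([(240,197),(374,228)],10,K,T)
st=onplane([(275,261),(316,270)],20,K,T)
print("corners",cr.round(1),"studs",st.round(1))
v=cr[0]-cr[1]; ye=v/np.linalg.norm(v); xe=np.array([ye[1],-ye[0],0]); print("len",np.linalg.norm(v),"yaw of y",np.degrees(np.arctan2(ye[1],ye[0])))
print("seat from corners",(cr.mean(0)-54*xe).round(1),"from studs",st.mean(0).round(1), "stud dist",np.linalg.norm(st[0]-st[1]))
# depth-based: in stand frame
o=cr.mean(0)-54*xe; o[2]=0
L=C-o; X=L@xe; Y=L@ye; Z=C[...,2]
m=(abs(X)<12)&(abs(Y)<40)&(Z>14)&(Z<26)
for s in (-1,1):
    q=m&(Y*s>0); print("stud depth",q.sum(),X[q].mean().round(1),Y[q].mean().round(1),Z[q].max().round(1))
deck=(abs(Z-10)<3)&(X>15)&(X<70)&(abs(Y)<80); print("deck X max",np.percentile(X[deck],[99,100]),"Y",np.percentile(Y[deck],[0,1,99,100]),np.median(Z[deck]))
for lo in range(-60,0,5):
    q=(X>lo)&(X<=lo+5)&(abs(Y)<60)&(Z>12)
    if q.sum(): print(lo,q.sum(),np.percentile(Z[q],[5,50,95]).round(1),Y[q].min().round(1),Y[q].max().round(1))
cv2.imwrite("pics/w_stand_c.png",cv2.resize(p[180:370,200:400,::-1],None,fx=4,fy=3.1,interpolation=cv2.INTER_CUBIC)[:600,:800])
E
```

```text
corners [[584.8  46.8  10. ]
 [554.6 -78.4  10. ]] studs [[525.1  15.7  20. ]
 [515.8 -23.2  20. ]]
len 128.80192646848838 yaw of y 76.43148939038556
seat from corners [517.2  -3.1  10. ] from studs [520.5  -3.8  20. ] stud dist 39.98398456045391
stud depth 85 -1.5 -19.8 21.5
stud depth 85 -0.8 20.2 22.1
deck X max [53.82544011 54.42182271] Y [-65.19267368 -63.28005395  63.32370964  65.00839018] 10.10735053583889
-60 554 [53.1 54.2 55.4] -55.2 54.7
-55 921 [35.7 53.5 55.1] -54.9 54.9
-50 593 [37.  49.2 53.4] -53.9 53.3
-45 585 [47.1 49.4 51.1] -54.2 52.1
-40 411 [47.9 49.2 50.5] -59.7 52.5
-35 580 [47.  48.6 50.8] -48.5 52.7
-30 492 [48.1 49.5 50.9] -43.4 59.9
-25 1178 [36.  42.8 49.2] -55.1 52.1
-20 1100 [22.6 29.3 36.3] -43.8 51.9
-15 672 [13.7 18.2 23.3] -43.2 51.9
-10 4 [12.1 12.2 12.6] 2.3 40.8
-5 48 [12.3 18.7 21.1] -53.4 23.4
```

```bash
cat >> h.py <<'E'
YAW=76.4; a=np.radians(YAW); YE=np.array([np.cos(a),np.sin(a),0]); XE=np.array([YE[1],-YE[0],0]); SEAT=np.array([517.5,-3.2,0])
def S(x,y,z): return SEAT+x*XE+y*YE+np.array([0,0,z])
E
python3 - <<'E'
from h import *
R=down(YAW-90)
ctrl.close_gripper(40)
ctrl.move_to(S(24,1,110),R)
ctrl.movel(S(24,1,14.5),velocity=120)
ctrl.hold(.1); f0=ctrl.state()["wrist_force"]
print(ctrl.state()["clock"],f0.round(1))
ctrl.movel(S(8,1,14.5),velocity=60)
x=8
while x>-17:
    x-=1.5; ctrl.movel(S(x,1,14.5),velocity=30)
    s=ctrl.state(); f=(s["wrist_force"]-f0); 
    print(x,round(s["clock"],2),((s["tool_pos"]-SEAT)@XE).round(1),(f@XE).round(1),f[2].round(1))
    if f@XE>10: break
E
```

```text
5.4917 [-0.2 -0.1  1.3]
6.5 6.16 6.6 0.8 -1.5
5.0 6.41 4.9 -0.2 -1.7
3.5 6.66 3.4 0.3 -1.3
2.0 6.91 1.9 0.1 -1.3
0.5 7.16 0.4 0.1 -0.5
-1.0 7.41 -1.1 0.3 -0.9
-2.5 7.66 -2.5 0.1 -1.3
-4.0 7.91 -3.8 1.7 -0.9
-5.5 8.16 -4.9 4.2 -3.2
-7.0 8.41 -6.9 3.2 -2.2
-8.5 8.66 -8.8 2.4 -1.8
-10.0 8.91 -10.4 2.7 -2.6
-11.5 9.16 -11.8 2.0 -2.5
-13.0 9.41 -11.7 7.7 -6.5
-14.5 9.66 -11.7 13.3 -8.9
```

```bash
python3 - <<'E'
from h import *
ctrl.movel(S(0,1,14.5),velocity=60); ctrl.movel(S(12,1,110),velocity=150)
ctrl.move_to(S(12,0,165),down(YAW-180))
p,d,K,T=snap("wrist","w_stand2.png"); np.savez("stand2.npz",p=p,d=d,K=K,T=T)
print(ctrl.state()["clock"])
C=cloud(d,K,T)-SEAT; X=C@XE; Y=C@YE; Z=C[...,2]
for lo in range(-60,8,4):
    q=(X>lo)&(X<=lo+4)&(abs(Y)<60)&(Z>12)
    if q.sum(): print(lo,q.sum(),np.percentile(Z[q],[5,50,95]).round(1),np.percentile(Y[q],[1,99]).round(1))
for s in (-1,1):
    q=(abs(X)<9)&(abs(Y-20*s)<9)&(Z>13)&(Z<24); print("stud",q.sum(),X[q].mean(),Y[q].mean(), (X[q].min()+X[q].max())/2,(Y[q].min()+Y[q].max())/2)
deck=(abs(Z-10)<3)&(X>5)&(X<70)&(abs(Y)<80); print("deck",np.percentile(X[deck],[99,100]),np.percentile(Y[deck],[0,1,99,100]))
E
```

```text
12.2917
-60 406 [53.1 54.1 55.1] [-54.   53.8]
-56 434 [52.8 54.1 55.2] [-54.3  54.2]
-52 1027 [23.6 50.1 54.3] [-54.2  54. ]
-48 525 [49.1 50.1 51.2] [-44.7  49.5]
-44 570 [48.6 49.9 51. ] [-44.9  50.4]
-40 734 [49.1 50.1 51. ] [-42.   51.2]
-36 749 [48.9 49.9 51. ] [-42.   51.4]
-32 757 [48.9 50.  51.1] [-42.4  51.1]
-28 3383 [14.8 36.2 50.4] [-42.5  51. ]
-24 2 [12.  12.1 12.1] [-44.2  45.4]
-20 1 [12.2 12.2 12.2] [-43.3 -43.3]
-16 1 [12.2 12.2 12.2] [-1.3 -1.3]
-12 1 [12.1 12.1 12.1] [-19.1 -19.1]
-8 4 [12.2 14.2 16.5] [-57.3  52.5]
-4 100 [ 15.7  19.1 214.1] [-24.   26.2]
0 1540 [ 17.5 219.8 223.6] [-38.1  37.3]
4 2020 [202.5 220.7 224.1] [-37.6  36.4]
stud 121 0.8181167939864777 -19.732545193870525 0.057894667977944625 -19.814005373091955
stud 126 0.7422085492116647 19.75175258124812 0.01828036894696128 19.931174956726952
deck [53.39237591 53.97205247] [-65.13615203 -63.23561925  63.21380103  65.16092139]
```

View pics/w_stand2.png

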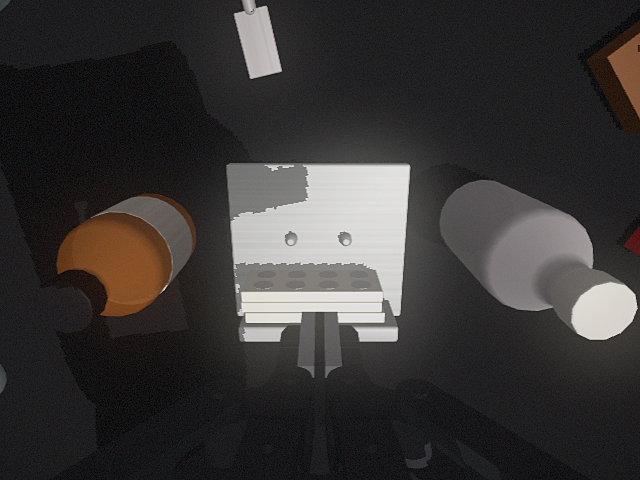

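The plates are upright: their tops are level at 50 mm and the outer face is at about -26 mm. The studs at (291,239) and (345,239) agree with my seat estimate to within 1 mm. Next, the studded block.

```bash
python3 - <<'E'
from h import *
ctrl.gripper_open()
ctrl.movel(S(12,0,210),velocity=200)
ctrl.move_to([545,-362,170],down(-90))
p,d,K,T=snap("wrist","w_foot.png"); np.savez("foot.npz",p=p,d=d,K=K,T=T)
print(ctrl.state()["clock"])
C=cloud(d,K,T); Z=C[...,2]
hsv=cv2.cvtColor(p,cv2.COLOR_RGB2HSV)
m=((Z>17)&(Z<25)&(hsv[...,1]<60)).astype(np.uint8)
n,l,st,c=cv2.connectedComponentsWithStats(m)
for i in range(1,n):
    if st[i,4]>300:
        q=C[l==i][:,:2].astype(np.float32); r=cv2.minAreaRect(q); print(st[i],c[i].round(),[np.round(k,1) for k in r],Z[l==i].mean())
E
```

```text
14.8417
[361 102  98  43 490] [397. 128.] [array([ 614.8, -421.3]), array([21.9, 63.7]), np.float64(5.0)] 21.961528203317112
[ 240  143   64   75 2647] [272. 180.] [array([ 576.2, -328.6]), array([44.2, 30.4]), np.float64(20.0)] 21.947039950605866
[545 179  95 128 470] [578. 233.] [array([ 532.8, -550.1]), array([ 21.2, 109.2]), np.float64(64.4)] 21.0511661990649
[ 283  205   98   84 4519] [332. 247.] [array([ 526.8, -370.4]), array([44.8, 60.1]), np.float64(22.5)] 22.028577784706904
[  0 241  48  67 556] [ 30. 267.] [array([ 506.9, -142.2]), array([55.9, 20.5]), np.float64(14.7)] 20.960558263842085
```

View pics/w_foot.png

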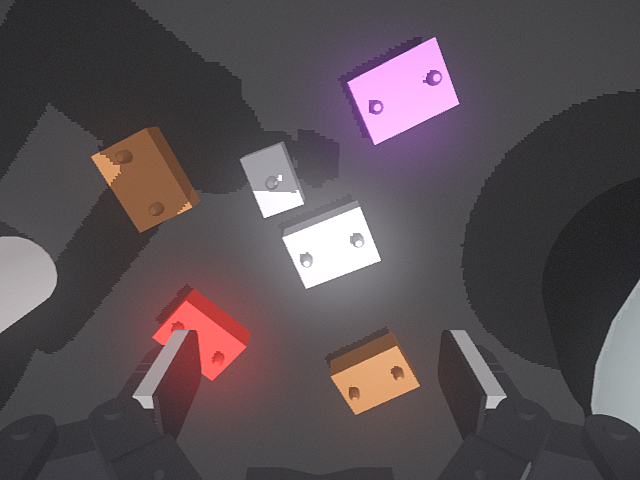

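The grey studded block is at pixel (332,247), centre (526.8,-370.4), with its 60 mm axis along about -67.5°. The half block at (272,180) is clear of the finger positions. It is the only grey block with two studs; red, purple and brown are ruled out.

```bash
cat >> h.py <<'E'
def press(x,y,z0,z1,R=None,fmax=30,step=1.0,v=20):
    ctrl.hold(.2); f0=ctrl.state()["wrist_force"]; z=z0
    while z>z1:
        z-=step; ctrl.movel(S(x,y,z),R,velocity=v); s=ctrl.state(); f=s["wrist_force"]-f0
        L=s["tool_pos"]-SEAT
        print(round(z,1),round(s["clock"],2),"act",(L@XE).round(1),(L@YE).round(1),L[2].round(2),"F",(f@XE).round(1),(f@YE).round(1),f[2].round(1))
        if abs(f[2])>fmax or np.hypot(f[0],f[1])>15: print("stop"); break
E
python3 - <<'E'
from h import *
P=np.array([526.8,-370.4,0]); R=down(-67.5)
ctrl.move_to(P+[0,0,90],R); ctrl.movel(P+[0,0,2],velocity=120)
print(ctrl.state()["tool_pos"],ctrl.state()["wrist_force"])
ctrl.close_gripper(60); s=ctrl.state(); print(s["gripper_width"],s["tool_pos"],s["wrist_force"])
ctrl.movel(P+[0,0,210],velocity=250)
ctrl.move_to(S(0,0,210),down(YAW-180))
ctrl.movel(S(0,0,60),velocity=200)
s=ctrl.state(); print(s["clock"],s["gripper_width"])
p,d,K,T=snap("wrist","w_held.png"); np.savez("held.npz",p=p,d=d,K=K,T=T)
C=cloud(d,K,T)-SEAT; X=C@XE; Y=C@YE; Z=C[...,2]
m=(Z>65)&(Z<90)&(abs(X)<40)&(abs(Y)<29); m2=m&(Z<84)
print(np.percentile(X[m2],[0.5,2,50,98,99.5]).round(1),np.percentile(Z[m2],[5,50,95]).round(1))
for sg in (-1,1):
    q=m&(abs(Y-20*sg)<8)&(Z>86); print("stud",q.sum(), (X[q].mean(),Y[q].mean()) if q.sum() else 0)
E
```

```text
[ 527.51161045 -370.97744084    3.07433187] [-0.30402688 -0.34593253 -0.06122341]
58.1011511665257 [ 527.83150569 -371.21816324    3.64754661] [-0.30928129 -0.84745733  6.52680122]
19.8333 58.282797620632365
[-20.7 -19.8   7.6  23.5  23.7] [70.3 79.5 80.6]
stud 397 (np.float64(2.6191011151669485), np.float64(-20.285836969152335))
stud 415 (np.float64(2.723335705023074), np.float64(18.94581142290008))
```

View pics/w_held.png

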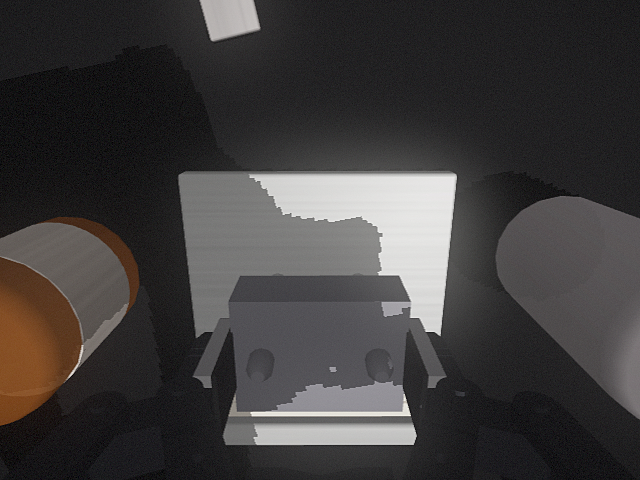

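The block is held level and square over the seat, with its studs at (260,363) and (378,363). It sits about +1.5 mm off in x and -0.6 mm in y, so I correct for that and press.

```bash
python3 - <<'E'
from h import *
ctrl.movel(S(-1.5,.6,27),velocity=60)
press(-1.5,.6,27,8,fmax=28)
E
```

```text
26.0 21.03 act -1.5 0.6 26.04 F 0.6 0.1 -0.4
25.0 21.28 act -1.6 0.6 24.9 F -0.3 0.1 -0.0
24.0 21.53 act -1.6 0.6 23.89 F -0.9 1.2 -0.4
23.0 21.78 act -1.6 0.6 22.9 F 0.1 -0.0 0.1
22.0 22.03 act -1.6 0.6 21.89 F -0.2 0.3 -0.6
21.0 22.28 act -1.6 0.6 20.88 F -0.5 0.1 -0.2
20.0 22.53 act -1.5 0.6 19.92 F 0.3 0.4 0.6
19.0 22.78 act -1.4 0.6 19.0 F 0.0 -0.5 -0.7
18.0 23.03 act -1.2 0.6 18.32 F -0.9 -0.2 3.6
17.0 23.28 act -1.2 0.7 17.47 F -2.0 0.2 6.2
16.0 23.53 act -1.2 0.6 16.52 F -1.9 -0.2 6.5
15.0 23.78 act -1.2 0.6 15.53 F -3.3 0.5 6.4
14.0 24.03 act -1.2 0.6 14.54 F -2.2 1.0 6.6
13.0 24.28 act -1.2 0.7 13.62 F -2.9 0.2 8.2
12.0 24.53 act -1.2 0.7 13.55 F -7.4 -0.6 19.1
11.0 24.78 act -1.1 0.6 13.5 F -14.2 -2.3 29.4
stop
```

It engaged at 18.4 and stopped hard at 13.55, a full 5 mm of travel. Release, check from above, then go look at the cap.

```bash
python3 - <<'E'
from h import *
ctrl.movel(S(-1.2,.6,13.5),velocity=30); ctrl.gripper_open()
ctrl.movel(S(-1.2,.6,165),velocity=200)
p,d,K,T=snap("wrist","w_foothome.png"); np.savez("foothome.npz",p=p,d=d,K=K,T=T)
C=cloud(d,K,T)-SEAT; X=C@XE; Y=C@YE; Z=C[...,2]
m=(abs(X)<35)&(abs(Y)<40)&(Z>29)&(Z<35); A=np.c_[X[m],Y[m],np.ones(m.sum())]; k=np.linalg.lstsq(A,Z[m],rcond=None)[0]
r=cv2.minAreaRect(np.c_[X[m],Y[m]].astype(np.float32)); print("top",Z[m].mean(),"tilt",k[:2],r)
for s in (-1,1):
    q=(abs(X)<9)&(abs(Y-20*s)<9)&(Z>37); print("stud",q.sum(),X[q].mean(),Y[q].mean(),Z[q].max())
q=(X<-20)&(X>-60)&(abs(Y)<60)&(Z>40)&(Z<60)
for lo in range(-60,-20,4):
    w=q&(X>lo)&(X<=lo+4); print(lo,w.sum(),Z[w].mean().round(1) if w.sum() else 0,end="; ")
print(ctrl.state()["clock"])
ctrl.movel(S(0,0,210),velocity=200)
ctrl.move_to([535,345,170],down(-90))
p,d,K,T=snap("wrist","w_cap.png"); np.savez("cap.npz",p=p,d=d,K=K,T=T)
C=cloud(d,K,T); Z=C[...,2]; hsv=cv2.cvtColor(p,cv2.COLOR_RGB2HSV)
m=((Z>15)&(Z<24)&(hsv[...,1]<60)).astype(np.uint8)
n,l,st,c=cv2.connectedComponentsWithStats(m)
for i in range(1,n):
    if st[i,4]>300:
        q=C[l==i][:,:2].astype(np.float32); r=cv2.minAreaRect(q); print(st[i],c[i].round(),[np.round(k,1) for k in r],Z[l==i].mean())
j=(Z>42)&(Z<48)&(abs(C[...,0]-470)<60)&(abs(C[...,1]-310)<60)
if j.sum(): print("jar",cv2.minEnclosingCircle(C[j][:,:2].astype(np.float32)))
print(ctrl.state()["clock"])
cv2.imwrite("pics/both.png",np.hstack([cv2.resize(np.load("foothome.npz")["p"],(400,300)),cv2.resize(p,(400,300))])[:,:,::-1])
E
```

```text
top 32.14690942072977 tilt [ 0.00260867 -0.00079547] ((-2.4312286376953125, -0.016094207763671875), (79.48017883300781, 47.308902740478516), 89.9933853149414)
stud 394 5.07170179778909 -15.581739110565017 240.04189995596562
stud 405 5.270882262368947 15.40534511776937 239.9025076503179
-60 839 54.1; -56 885 54.1; -52 1328 51.0; -48 742 50.1; -44 771 49.9; -40 780 50.1; -36 777 49.9; -32 794 50.1; -28 1388 47.1; -24 0 0; 26.3833
[  58   52   75  327 2140] [101. 209.] [array([527.3, 499.3]), array([244.6,  10.2]), np.float64(2.1)] 19.532848335176748
[591 163  49  82 521] [605. 197.] [array([550. , 136.4]), array([24.3, 59.8]), np.float64(81.8)] 20.425773857675658
[ 266  199  100   88 4745] [316. 243.] [array([519.1, 346.1]), array([44.5, 60.5]), np.float64(28.0)] 20.01982706123898
[333 282  59  40 602] [359. 294.] [array([472.9, 311.8]), array([28.2, 46. ]), np.float64(14.4)] 18.966441395929362
jar ((463.8734130859375, 309.33642578125), 21.961042404174805)
28.125
```

View pics/both.png

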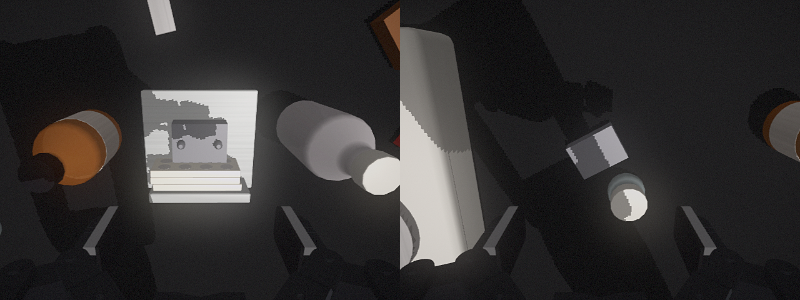

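Left: the studded block is home, with its top at 32.1 mm, level, and the plates upright behind it. Right: the cap is at (316,243) full-res, centre (519.1,346.1), with its long axis along -62°. The jar is about 42 mm to one side, clear of the fingers.

```bash
python3 - <<'E'
from h import *
P=np.array([519.1,346.1,0]); R=down(-62)
ctrl.move_to(P+[0,0,90],R); ctrl.movel(P+[0,0,3],velocity=120)
ctrl.close_gripper(60); s=ctrl.state(); print(s["gripper_width"],s["tool_pos"],s["wrist_force"])
ctrl.movel(P+[0,0,210],velocity=250)
ctrl.move_to(S(0,0,210),down(YAW-180))
ctrl.movel(S(0,0,80),velocity=200)
s=ctrl.state(); print(s["clock"],s["gripper_width"],s["tool_pos"]-S(0,0,80))
p,d,K,T=snap("wrist","w_held2.png"); np.savez("held2.npz",p=p,d=d,K=K,T=T)
C=cloud(d,K,T)-SEAT; X=C@XE; Y=C@YE; Z=C[...,2]
m=(Z>92)&(Z<104)&(abs(X)<40)&(abs(Y)<27)
print(np.percentile(X[m],[0.5,2,50,98,99.5]).round(1),np.percentile(Z[m],[5,50,95]).round(1))
A=np.c_[X[m],Y[m],np.ones(m.sum())]; print(np.linalg.lstsq(A,Z[m],rcond=None)[0])
h=np.load("held.npz"); 
E
```

```text
58.40677055881969 [520.23940342 346.7327682    4.65894736] [-0.41654368 -0.0078448   4.85966316]
32.9833 58.192733525573786 [0.90350546 0.30454791 1.14197879]
[-21.3 -20.4   3.2  22.5  22.8] [95.3 96.5 97.4]
[-1.45043919e-02 -1.24159524e-03  9.64674474e+01]
```

View pics/w_held2.png

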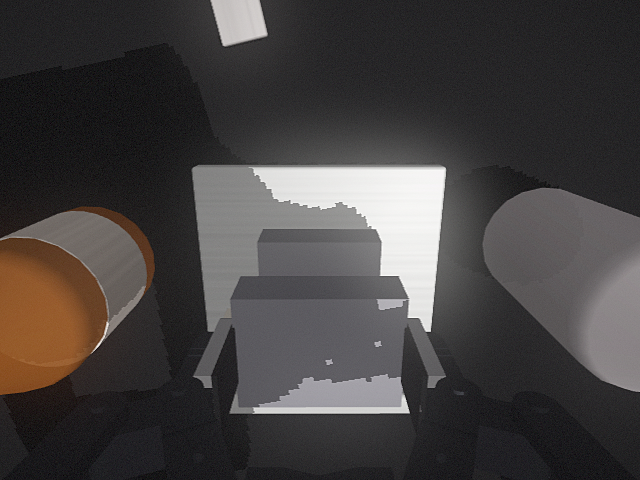

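The cap is held level, with edges at x 236–404, over the studded block at x 258–381. Lateral offsets are within 1 mm. Lowering and pressing.

```bash
python3 - <<'E'
from h import *
ctrl.movel(S(-.5,.3,50),velocity=60)
press(-.5,.3,50,30,fmax=28)
E
```

```text
49.0 34.13 act -0.5 0.3 49.05 F -0.7 0.6 -0.5
48.0 34.38 act -0.6 0.3 47.9 F -0.0 -0.4 0.0
47.0 34.63 act -0.6 0.3 46.91 F -1.2 -0.7 0.1
46.0 34.88 act -0.6 0.3 45.9 F -0.1 0.5 -0.9
45.0 35.13 act -0.6 0.3 44.91 F -0.5 0.4 -1.4
44.0 35.38 act -0.6 0.3 43.89 F -0.8 0.5 -0.7
43.0 35.63 act -0.6 0.3 42.89 F -0.1 0.2 -0.3
42.0 35.88 act -0.6 0.3 41.9 F -0.3 -0.6 0.6
41.0 36.13 act -0.2 0.3 41.41 F -0.7 -0.6 4.2
40.0 36.38 act -0.1 0.4 40.56 F -2.3 -1.4 5.6
39.0 36.63 act -0.1 0.3 39.59 F -2.5 -0.2 6.8
38.0 36.88 act -0.2 0.3 38.59 F -2.2 -1.0 6.2
37.0 37.13 act -0.2 0.3 37.6 F -3.9 0.3 6.9
36.0 37.38 act -0.1 0.4 36.65 F -2.7 -0.5 7.5
35.0 37.63 act -0.1 0.4 36.58 F -8.5 -2.3 18.1
34.0 37.88 act -0.0 0.4 36.55 F -13.0 -2.5 27.3
33.0 38.13 act 0.1 0.4 36.54 F -19.2 -3.9 38.1
stop
```

```bash
python3 - <<'E'
from h import *
ctrl.movel(S(-.2,.3,36.5),velocity=30); ctrl.gripper_open()
ctrl.movel(S(-.2,.3,180),velocity=200); ctrl.hold(.3)
p,d,K,T=snap("wrist","w_end.png")
C=cloud(d,K,T)-SEAT; X=C@XE; Y=C@YE; Z=C[...,2]
m=(X>-24)&(X<35)&(abs(Y)<34)&(Z>47)&(Z<57); A=np.c_[X[m],Y[m],np.ones(m.sum())]; k=np.linalg.lstsq(A,Z[m],rcond=None)[0]
print("cap top",Z[m].mean(),"tilt",k[:2],cv2.minAreaRect(np.c_[X[m],Y[m]].astype(np.float32)))
for lo in range(-60,-22,4):
    w=(X>lo)&(X<=lo+4)&(abs(Y)<60)&(Z>40)&(Z<60); print(lo,w.sum(),Z[w].mean().round(1) if w.sum() else 0,np.percentile(Y[w],[1,99]).round(1) if w.sum() else 0)
print(ctrl.state()["clock"])
E
```

```text
cap top 52.18953424741494 tilt [-0.01302144 -0.00087379] ((-0.4359703063964844, -0.44377708435058594), (60.10679244995117, 44.750919342041016), 89.95207977294922)
-60 775 54.1 [-53.4  53.5]
-56 786 54.1 [-53.5  53.7]
-52 1196 50.9 [-53.4  53.3]
-48 675 50.1 [-44.3  49.5]
-44 701 49.9 [-44.7  49.5]
-40 711 50.1 [-41.9  51.2]
-36 724 49.9 [-42.   51.4]
-32 708 50.1 [-42.7  50.8]
-28 955 48.2 [-42.7  51.3]
-24 306 52.3 [-30.3  28.7]
40.0083
```

View pics/w_end.png

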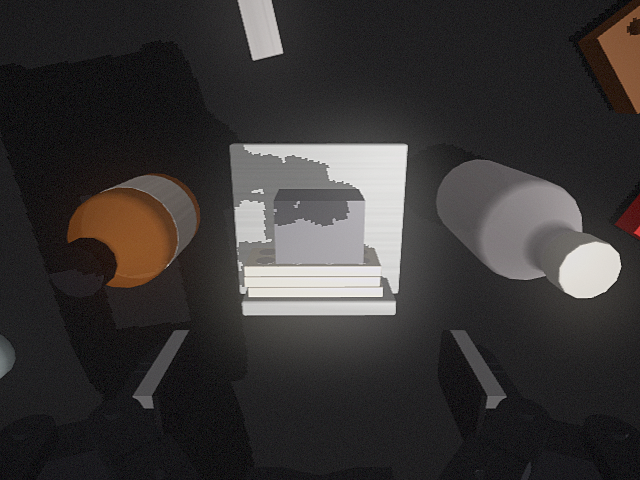

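The cap sits home: its top is at 52.2 mm, centred within 0.5 mm and tilted about 0.013 rad. The plates are upright behind it, the bottles are undisturbed, and the arm is clear. Handing in.

```bash
python3 - <<'E'
from h import *
print(ctrl.hand_in(), ctrl.state()["clock"])
E
```

```text
the job is handed in; nothing more can be done
the job is handed in; nothing more can be done
```

I pushed the plates upright against the backstop, then pressed the studded block home on the stand and the smooth-topped block home on top of it. I handed the job in at about 40 s on the robot's clock. The hand-in reported no verdict.

| Part | Last check | Expected |
|---|---|---|
| Plates | tops level at 50 mm, outer face at about -26 mm, about 4 mm off the middle sideways | 50 mm, -26 mm, within 20 mm |
| Studded block | top at 32.1 mm, tilt under 0.003 rad, 5 mm of press travel then a hard stop | 32 mm, under 0.04 rad |
| Smooth-topped block | top at 52.2 mm, centred within about 0.6 mm, same 5 mm travel and stop | 52 mm, within 4 mm |

- **Tilt:** the smooth-topped block measured about 0.013 rad out of level. That is inside the 0.04 rad limit, so I did not press it again.
- **Studded block position:** the last camera check of its position in the stand failed, because the readings were mixed with the plates and gripper. I relied on its height, the press travel and the picture instead.
- **Bystanders:** I planned every finger position clear of them. The last picture showed the bottles in place, but I did not re-measure the half block or jar after the grasps.

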